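Draw the labelled sleeve from the gluing jig and present its barcode to the scanner

TASK

Draw the labelled carton sleeve (the tallest of the three) up out of its slot in the gluing jig, tilt it and hold it up so that its barcode label squarely faces the window of the scanner on the stand, level with it and centred, about 10 cm in front. The program finishes while the gripper is still holding the sleeve there, steady in the air, so that it reads. Leave the other two sleeves in their slots, do not knock the glue bottle or the steel weight about, and do not bump the scanner.

Things in the scene. Friction and masses are not known exactly. Their poses are not given: they have to be found in the camera images.
- sleeve: The labelled sleeve, tallest of three: stiff brown board, 12 (x) x 150 (y) x 110 tall (z), 50-100 g, upright on its long edge in a jig slot, up to 12 mm off the slot's middle. Origin: centre of its underside; +x: normal of the labelled face, away from the robot at first. Top edge: notches 22 wide, 18 deep at y = -50 and +50; plain for 78 mm between: pinch there from above, fingers closing along x.
- label (a point): Centre of the white barcode label (74 wide x 42 high, bars upright) on the sleeve's +x face, 50 mm above its underside, so 60 mm below its top edge. Axes as sleeve: +x points out of the label, y along its width, z up the sleeve.
- jig: Gluing jig, fixed: plywood board 264 (x) x 180 (y) x 18 thick; three slots along its y at x = -72, 0, +72, each 14.5 wide between two battens (16 wide) that rise 27 above the board: sleeves stand at 18 mm, battens end 45 mm above the table. Origin: centre of its underside, on the table. One sleeve in each slot; which one where varies.
- scanner: Barcode scanner on a stand, fixed: black round foot (diameter 140) and gooseneck with a grey pistol-shaped scanner (head 66 wide) that looks slanting down towards the robot; its top is about 385 mm above the table. Origin: on the table in front of it; the foot's centre is 288 mm from it along +x. It stands left or right of the jig.
- window (a point): Centre of the scanner's reading window (48 x 28, amber, black bezel), about 297 mm above the table. It looks along its -x axis, 32 to 42 degrees below level (varies; stiff); y level, along its width; +x points into the scanner. Label rightly presented: its axes parallel to these (label +x along window +x), its centre at x = -100 mm, y = z = 0 in this frame.
- short_sleeve: Another sleeve, no label, 12 x 150 x 82 tall, two notches; stands in another slot of the jig. Leave it. Origin: centre of its underside.
- narrow_sleeve: Another sleeve, no label, 12 x 110 x 88 tall, one notch in the middle; stands in another slot. Leave it. Origin: centre of its underside.
- glue_bottle: White glue bottle with an orange nozzle, diameter 62, 194 tall, standing between the jig and the scanner. Origin: centre of its underside. Leave it.
- press_weight: Steel press weight with a knob, diameter 58, 68 tall, standing nearer the robot between the jig and the scanner. Origin: centre of its underside. Leave it.

How it is judged:
By the outcome, as a careful person would: the job done as asked, in the order asked, and still so for the second after the job is handed in, while the arm keeps its last pose, push and grip.
It also fails if it takes over 48 s, if anything falls off the work surface, if the arm or the gripper's body presses on something with over 40 N, if the wrist force passes 120 N, or if a joint passes its speed limit or range.

ROBOT

A 7-joint arm with a two-finger parallel gripper is mounted at the origin on the work surface. World frame = base frame: x ahead of the robot, y to its left, z up, the work surface at z = 0. Lengths are in mm, angles in degrees, forces in N, time in s.
With the tool pointing down it reaches from about 425 to 925 mm from the base axis. Payload 6.8 kg.
Tool frame: the origin (TCP) lies midway between the tips of the shut fingers; the grasp point (between the pads) lies 19 mm behind it; z points along the fingers, y is the line along which they close (so a half turn about z gives the same grasp; the last joint's range is limited). The gripper opens to 85 mm and grips with 20 to 120 N. Pads are 22 mm wide; open, the fingers measure 114 mm over their backs; the gripper's body (76 mm by 85 mm) begins 54 mm behind the grasp point. The pads swing forward as they close: fully open they stand 13 mm farther back than shut.
Start: joints at [70.468, 27.33, 1.283, 89.118, -0.659, 63.558, -4.761], TCP at [155.732, -656.806, 231.308] pointing down, gripper open.
Joint ranges: [-169.35, 169.35], [-19.33, 120.38], [-80.79, 83.38], [13.8, 139.57], [-78.32, 258.32], [9.67, 109.79], [-169.56, 169.56]. Speed limits (degrees/s): [136.94, 136.94, 180, 180, 180, 180, 180].

INTERFACE

Orientations are given as a 3x3 rotation matrix whose columns are the frame's x, y, z axes.
In Python, from rig import arm gives the robot as it stands. Calls block until the motion is done:
- arm.reach(position, orientation): joint-space move of the TCP to a pose.
- arm.move_linear(position, max_speed=150, orientation=None): straight line of the TCP; orientation=None keeps the orientation; max_speed is the mean speed in mm/s.
- arm.set_joints(angles): joint-space move.
- arm.grip(opening): finger opening in mm; the grip force is fixed at half the most; returns when the fingers have stopped.
- arm.hold(seconds).
- arm.solve_ik(position, orientation): joint angles nearest the present ones, or None.
- arm.snapshot(name): name is "scene" or "top"; returns a dict with "img" (480x640x3 uint8, red, green, blue), "fx", "fy", "cx", "cy" (pixels), "R" (3x3) and "t" (3): a world point X has camera coordinates R X + t. Camera axes: x right, y down, z forward; pixel columns grow to the right and rows downward; lengths in mm; the calibration is good to about 2 mm. A picture is of the moment at which its call begins. There is no depth.
A pose or a line that the arm cannot do raises arm.MotionError and nothing moves.
- arm.finish_job(): hands the job in; it is judged then, once.
Readings, each from a call of its own:
- arm.read_time_s(): time.
- arm.read_joint_positions(): joint angles.
- arm.read_dq(): joint speeds.
- arm.read_joint_efforts(): joint torques, N m.
- arm.read_position(): TCP position.
- arm.read_eef_rot(): TCP orientation.
- arm.read_force(): force on the tool from outside, world axes, zero at the start.
- arm.read_torque(): the same for the moment, N m.
- arm.read_finger_gap(): finger opening in mm.
- arm.read_grasp_force(): force on a finger pad.
Only numpy, scipy, OpenCV 4.12 (cv2) and the standard library are available. Lean on these libraries where they do the work, as an engineer would, in place of code of your own. Each camera call takes 0.05 s, during which the arm holds its last target. There are 200 camera calls.

## Working session

There is one attempt and no reset: what is moved stays moved. The work goes in short steps, each a Python script; the robot and the scene stay as the last script left them, time stands still between calls to the robot, and variables do not carry over. Pictures are saved under pics/ and viewed, at most 10 in all, crops included, and the job is handed in when it is done.

```bash
ls; mkdir -p pics
python3 - <<'E'
from rig import arm
import cv2,numpy as np,pickle
for n in("scene","top"):
    s=arm.snapshot(n);pickle.dump(s,open(n+".pkl","wb"));cv2.imwrite(f"pics/{n}0.png",s["img"][:,:,::-1])
    R=np.array(s["R"]);print(n,s["fx"],s["fy"],s["cx"],s["cy"],R.round(3).tolist(),(-R.T@s["t"]).round(1))
print(arm.read_time_s(),np.array(arm.read_eef_rot()).round(3).tolist())
E
```

```text
pics
scene 575.1907421019781 575.1907421019781 324.3680872290014 235.7829251974765 [[-0.798, 0.602, 0.008], [0.38, 0.514, -0.769], [-0.467, -0.611, -0.639]] [1082.   654.1  883.7]
top 433.60425611634184 433.60425611634184 318.46965499249393 235.83543548229449 [[-0.049, -0.999, -0.005], [-0.976, 0.049, -0.212], [0.212, -0.006, -0.977]] [4.066e+02 2.000e-01 9.190e+02]
0.1 [[0.973, 0.231, -0.001], [0.231, -0.973, 0.002], [-0.0, -0.002, -1.0]]
```

View pics/scene0.png

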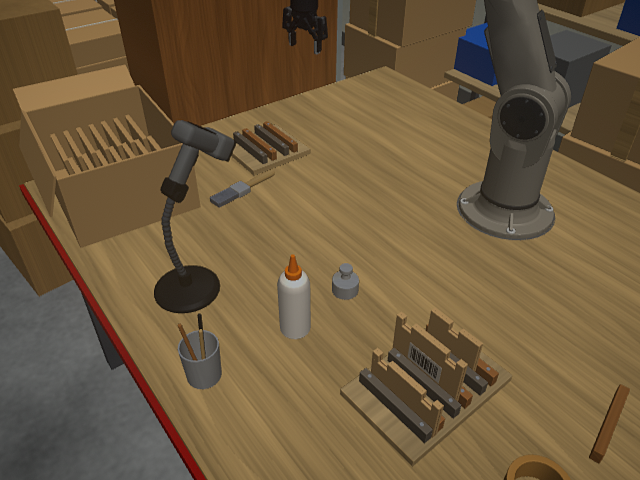

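View pics/top0.png

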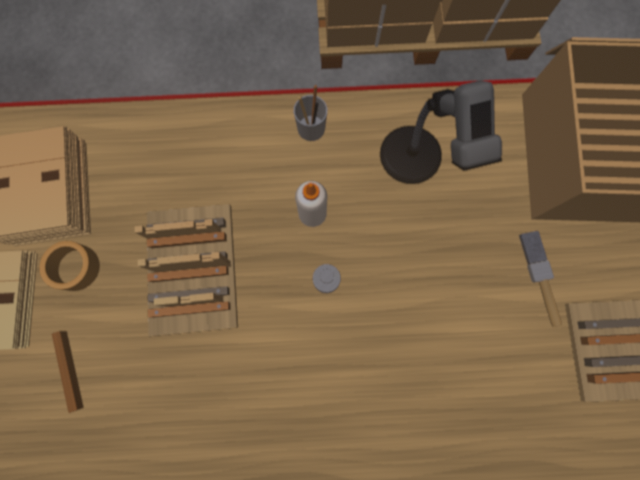

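Run:
```python
import cv2,numpy as np
s=cv2.imread("pics/scene0.png");t=cv2.imread("pics/top0.png")
def crop(im,x,y,w,h,k,name=None):
    c=cv2.resize(im[y:y+h,x:x+w],None,fx=k,fy=k,interpolation=cv2.INTER_CUBIC)
    c=np.clip(c.astype(float)*1.5,0,255).astype(np.uint8)
    for i in range(0,w,20): cv2.putText(c,str(x+i),(i*k,8),0,.3,(0,255,255),1);cv2.line(c,(i*k,10),(i*k,16),(0,255,255),1)
    for i in range(20,h,20): cv2.putText(c,str(y+i),(0,i*k+3),0,.3,(0,255,255),1);cv2.line(c,(20,i*k),(26,i*k),(0,255,255),1)
    if name: cv2.imwrite("pics/"+name,c)
    return c
crop(s,340,305,180,150,4,"a.png")
a=crop(s,145,110,100,115,5);b=crop(t,375,75,140,115,5)
cv2.imwrite("pics/b.png",np.hstack([crop(s,150,110,90,90,4),crop(t,375,75,110,90,4)]))
cv2.imwrite("pics/b.png",np.hstack([cv2.resize(a,(400,460)),cv2.resize(b,(400,329)) if 0 else crop(t,425,75,80,92,5)]))
```

```text
(no output)
```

View pics/a.png

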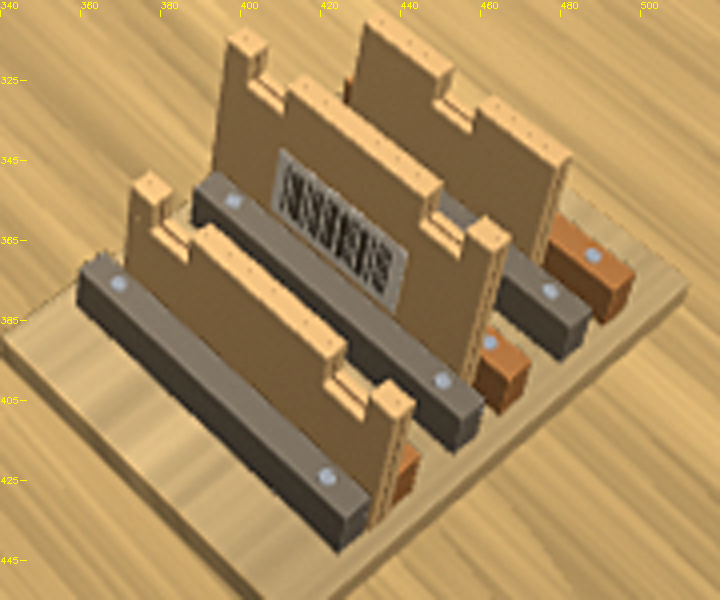

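View pics/b.png

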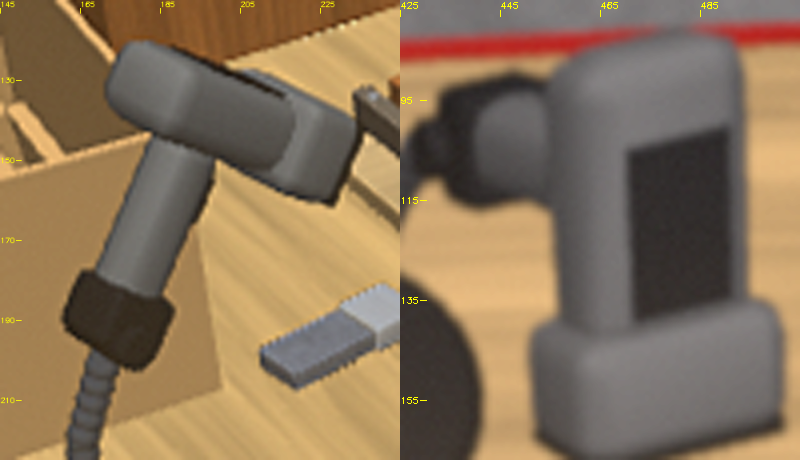

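The sleeve with the barcode is in the middle slot. Its +x face has top corners at about (397,315) and (462,368) in the scene view. The scanner's nose front edge shows at about (235,140)-(228,161) in the scene view and (452,162)-(502,160) in the top view.

```bash
cat > geo.py <<'E'
import numpy as np,pickle
S={n:pickle.load(open(n+".pkl","rb")) for n in("scene","top")}
def ray(n,p):
    s=S[n];R=np.array(s["R"]);d=R.T@[(p[0]-s["cx"])/s["fx"],(p[1]-s["cy"])/s["fy"],1]
    return -R.T@np.array(s["t"]),d/np.linalg.norm(d)
def atz(n,p,z):
    c,d=ray(n,p);return c+d*(z-c[2])/d[2]
def tri(a,b):
    c1,d1=ray("scene",a);c2,d2=ray("top",b)
    k=np.linalg.lstsq(np.c_[d1,-d2],c2-c1,rcond=None)[0]
    p,q=c1+k[0]*d1,c2+k[1]*d2;return (p+q)/2,np.linalg.norm(p-q)
def proj(n,X):
    s=S[n];X=np.atleast_2d(X)@np.array(s["R"]).T+s["t"]
    return np.c_[X[:,0]/X[:,2]*s["fx"]+s["cx"],X[:,1]/X[:,2]*s["fy"]+s["cy"]]
E
python3 - <<'E'
from geo import *
np.set_printoptions(precision=1,suppress=True)
from scipy.optimize import least_squares
# sleeve fit: pts (sleeve frame) vs scene px
px=lambda u,v:(340+u/4,305+v/4)
P=[([6,-75,110],px(229,40)),([6,75,110],px(489,252)),([-6,75,110],px(510,239)),([6,-37,68+3],px(280,150)),([6,37,71],px(408,247)),([6,37,29],px(395,312)),([6,39,110],px(425,201)),([6,-39,110],px(289,95))]
X=np.array([p[0] for p in P],float);U=np.array([p[1] for p in P])
def W(q):
    c,s=np.cos(q[2]),np.sin(q[2]);return X@np.array([[c,-s,0],[s,c,0],[0,0,1]]).T+[q[0],q[1],18]
r=least_squares(lambda q:(proj("scene",W(q))-U).ravel(),[550,300,0])
print("sleeve",r.x[:2],np.degrees(r.x[2]),"res",r.fun.reshape(-1,2))
print("top proj of mid top edge ends",proj("top",W(r.x)))
print("bottle top/weight",atz("top",(311,190),190),atz("top",(327,271),68),atz("scene",(345,268),68))
print("foot",atz("top",(411,154),12),atz("scene",(187,287),12))
for n,a,b in [("noseTL",(235,140.5),(452,162)),("panel rear",(185,121),(471,105)),("panel front",(215.8,134),(471.5,139.5))]: print(n,*tri(a,b))
E
```

```text
sleeve [548.8 256.5] 2.715582587113017 res [[-0.5 -0.1]
 [ 0.9  0.4]
 [ 0.4 -0.2]
 [ 0.2 -0.3]
 [-0.1  1.8]
 [-0.2  0.6]
 [-0.2 -0.6]
 [-0.6 -1.9]]
top proj of mid top edge ends [[218.7 251.2]
 [137.6 259. ]
 [137.7 265.4]
 [203.7 256.7]
 [165.6 260.3]
 [172.8 263.6]
 [157.1 257.1]
 [199.3 253.1]]
bottle top/weight [647.9   5.  190. ] [519.4 -18.1  68. ] [514.3 -16.9  68. ]
foot [ 779.4 -220.3   12. ] [ 783.8 -217.7   12. ]
noseTL [ 637.9 -204.9  323.9] 5.184215572386411
panel rear [ 711.1 -232.5  370.4] 24.615565924079423
panel front [ 664.8 -231.5  335.7] 1.4498748009548268
```

Run:
```python
import cv2,numpy as np
s=cv2.imread("pics/scene0.png");t=cv2.imread("pics/top0.png")
def crop(im,x,y,w,h,k,g):
    c=cv2.resize(im[y:y+h,x:x+w],None,fx=k,fy=k,interpolation=cv2.INTER_CUBIC)
    c=np.clip(255*(c/255.)**.6*g,0,255).astype(np.uint8)
    for i in range(0,w,10): cv2.putText(c,str(x+i),(i*k,8),0,.3,(0,255,255),1);cv2.line(c,(i*k,10),(i*k,16),(0,255,255),1)
    for i in range(10,h,10): cv2.putText(c,str(y+i),(0,i*k+3),0,.3,(0,255,255),1);cv2.line(c,(20,i*k),(26,i*k),(0,255,255),1)
    return c
cv2.imwrite("pics/c.png",np.hstack([crop(s,174,115,66,54,7,1.1),cv2.copyMakeBorder(crop(t,448,128,56,38,6,1.1),0,150,0,0,0)]))
```

```text
(no output)
```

View pics/c.png

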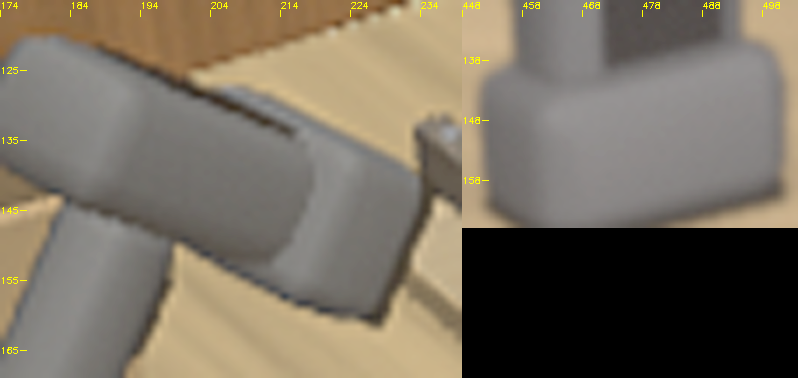

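```bash
cat > fit.py <<'E'
from geo import *
import cv2
from scipy.ndimage import map_coordinates,gaussian_filter
from scipy.optimize import least_squares
np.set_printoptions(precision=2,suppress=True)
def edge(n,a,b,hw=3):
    g=gaussian_filter(cv2.cvtColor(S[n]["img"],cv2.COLOR_RGB2GRAY).astype(float),.6)
    a,b=np.array(a,float),np.array(b,float);t=(b-a)/np.linalg.norm(b-a);nn=np.array([-t[1],t[0]])
    o=np.arange(-hw,hw+.01,.1);pts=[]
    for k in np.linspace(0,1,25):
        p=a+k*(b-a)+o[:,None]*nn
        G=abs(np.gradient(map_coordinates(g,[p[:,1],p[:,0]],order=3)))
        i=G.argmax();pts.append(p[i])
    pts=np.array(pts)
    vx,vy,x,y=cv2.fitLine(pts.astype(np.float32),cv2.DIST_HUBER,0,.01,.01).ravel()
    d=np.array([vx,vy]);d*=np.sign(d@t);m=np.array([x,y]);res=(pts-m)@[-d[1],d[0]]
    return m+d*((a-m)@d),m+d*((b-m)@d),np.median(abs(res))
L=[("L1 scene x","scene",0,(190,122.5),(214,134)),("L2","scene",0,(203,153),(218,160)),("L5","scene",0,(213,129),(228,137)),("L3","scene",2,(233.5,142),(229,159)),
("T1","top",0,(471,108),(471.7,137)),("T2","top",0,(490,103),(491.7,133)),("T3","top",1,(474,139),(489,136)),("T4","top",1,(473,104.5),(488,101.2)),("T5","top",1,(468,165),(498,160.5))]
E_=[(l[0],l[1],l[2])+edge(l[1],l[3],l[4]) for l in L]
def axes(yaw,p):
    c,s=np.cos(yaw),np.sin(yaw);C,Q=np.cos(p),np.sin(p)
    x=np.array([c*C,s*C,Q]);y=np.array([-s,c,0]);return np.c_[x,y,np.cross(x,y)]
def dirres(q,use=None):
    A=axes(*q);r=[]
    for name,n,k,a,b,e in E_:
        if use and name not in use: continue
        m=(a+b)/2;X0=atz(n,m,335);v=np.diff(proj(n,[X0,X0+A[:,k]]),axis=0)[0];v/=np.linalg.norm(v);d=(b-a)
        r.append((d[0]*v[1]-d[1]*v[0])/2)   # px offset at the ends
    return np.array(r)
if __name__=="__main__":
    for e in E_: print(e[0],e[3],e[4],e[5])
    r=least_squares(dirres,[0,.64],loss="soft_l1",f_scale=.3);print("yaw,pitch",np.degrees(r.x),dirres(r.x))
    for y in (-5,0,5,8,12):
        for p in (32,37,42): print(y,p,dirres(np.radians([y,p])))
E
python3 fit.py
```

```text
L1 scene x [189.71 123.38] [214.76 131.73] 0.4988843205121449
L2 [203.4 152.2] [218.2 159.6] 0.053017705279196005
L5 [213.22 128.57] [228.4  136.21] 0.031950874537991225
L3 [235.93 143.03] [229.12 159.05] 0.1041885014558877
T1 [469.92 108.04] [470.97 137.03] 0.04411800298498804
T2 [493.01 102.83] [494.67 132.84] 0.010186862925856856
T3 [473.95 138.79] [488.69 134.85] 0.03955729597830405
T4 [472.85 103.92] [487.74 100.17] 0.058015664341167485
T5 [468.74 168.35] [498.3  161.86] 0.18292082854483696
yaw,pitch [11.63 38.58] [-0.62  1.18  0.79 -0.04  0.07 -0.57 -0.15 -0.07  0.43]
-5 32 [ 0.47  1.73  1.51 -0.26 -2.59 -3.21 -2.21 -2.11 -3.75]
-5 37 [-0.78  0.95  0.69 -0.91 -2.97 -3.65 -2.21 -2.11 -3.75]
-5 42 [-2.05  0.14 -0.15 -1.55 -3.36 -4.11 -2.21 -2.11 -3.75]
0 32 [ 0.77  1.96  1.71 -0.01 -1.57 -2.17 -1.62 -1.52 -2.53]
0 37 [-0.55  1.14  0.85 -0.62 -2.01 -2.68 -1.62 -1.52 -2.53]
0 42 [-1.89  0.28 -0.05 -1.23 -2.46 -3.2  -1.62 -1.52 -2.53]
5 32 [ 1.06  2.17  1.9   0.26 -0.54 -1.11 -1.   -0.91 -1.28]
5 37 [-0.34  1.3   0.98 -0.32 -1.04 -1.69 -1.   -0.91 -1.28]
5 42 [-1.76  0.39  0.03 -0.89 -1.55 -2.28 -1.   -0.91 -1.28]
8 32 [ 1.22  2.3   2.    0.43  0.08 -0.48 -0.62 -0.53 -0.51]
8 37 [-0.24  1.39  1.04 -0.12 -0.45 -1.09 -0.62 -0.53 -0.51]
8 42 [-1.72  0.45  0.06 -0.67 -1.   -1.72 -0.62 -0.53 -0.51]
12 32 [ 1.42  2.46  2.13  0.67  0.9   0.37 -0.1  -0.03  0.52]
12 37 [-0.12  1.5   1.12  0.15  0.33 -0.29 -0.1  -0.03  0.52]
12 42 [-1.68  0.5   0.07 -0.37 -0.26 -0.97 -0.1  -0.03  0.52]
```

```bash
cat > f2.py <<'E'
import fit
from fit import *
from scipy.optimize import brentq
M=[("tubetop","scene",0,(188,121),(201,126.5),1.5),("panel low","scene",0,(197,126.5),(214,134),1.5),("panel low2","scene",0,(202,129.5),(213,134.5),1.2),("panel up","scene",0,(204,128),(214,132.5),1.2),
("nosetop","scene",0,(213,129),(230,137.5),1.5),("tubebot","scene",0,(176,141),(182,143.5),1.5),("bot a","scene",0,(200,151),(212,156.5),1.5),("bot b","scene",0,(211,156),(221,160),1.5),("front","scene",2,(235,143),(229,159),1.5),("front2","scene",2,(232.5,143),(227,159),1.2),("T1","top",0,(470,108),(471,137),1.5),("T2","top",0,(493,103),(494.6,133),1.5),("tubeL","top",0,(456.5,105),(457,130),2.5),("tubeR","top",0,(494,100),(496,130),1.2)]
for m in M:
    e=edge(m[1],m[3],m[4],m[5]);fit.E_=[(m[0],m[1],m[2])+e];o=[]
    for y in (10.5,12,13.5):
        f=lambda p:dirres(np.radians([y,p]))[0]
        o.append(brentq(f,5,75) if f(5)*f(75)<0 else np.nan)
    print(m[0],e[0],e[1],"%.2f"%e[2],"pitch",np.array(o))
E
python3 f2.py
```

```text
tubetop [187.56 122.75] [201.09 126.15] 0.31 pitch [33.07 33.28 33.48]
panel low [197.22 126.03] [214.04 133.92] 0.34 pitch [41.56 41.59 41.61]
panel low2 [202.28 128.84] [213.4  133.57] 0.04 pitch [40.01 40.08 40.12]
panel up [204.37 127.26] [214.16 132.18] 0.06 pitch [42.53 42.54 42.53]
nosetop [213.24 128.53] [230.18 137.14] 0.04 pitch [42.49 42.5  42.48]
tubebot [175.89 142.28] [182.06 142.79] 0.66 pitch [27.25 27.65 28.04]
bot a [200.33 150.37] [211.98 156.55] 0.06 pitch [45.39 45.4  45.4 ]
bot b [210.92 156.2 ] [220.93 160.17] 0.11 pitch [40.87 40.98 41.07]
front [235.84 143.36] [229.1  159.04] 0.09 pitch [37.71 38.72 39.8 ]
front2 [233.28 143.29] [227.36 159.13] 0.19 pitch [33.86 34.77 35.73]
T1 [469.88 108.  ] [470.96 137.  ] 0.07 pitch [37.18 39.67 41.98]
T2 [493.79 102.98] [494.46 133.  ] 0.04 pitch [36.22 38.48 40.58]
tubeL [458.4  105.31] [454.47 129.59] 1.10 pitch [62.59 63.81 64.92]
tubeR [493.68 100.01] [494.61 130.04] 0.06 pitch [35.19 37.49 39.63]
```

```bash
cat > f3.py <<'E'
from fit import *
A=axes(*np.radians([12,40.5]));foot=np.array([781.5,-219])
def pts(C,h,f=1): return [C+A@[0,s*33*f,k*h] for s in(1,-1) for k in(1,-1)]
def res(q):
    C,h=q[:3],q[3];P=pts(C,h)
    r=list((proj("scene",P[0])-[235.5,140.5])[0])+list((proj("scene",P[1])-[228.6,161.6])[0])
    a,b=E_[8][3],E_[8][4];n=np.array([-(b-a)[1],(b-a)[0]]);n/=np.linalg.norm(n)
    r.append((proj("top",C+A@[0,0,h])[0]-a)@n)
    r.append((C[2]-297)/4);r.append((C[:2]-foot)@A[:2,1]/3)
    return r
r=least_squares(res,[640,-240,300,18]);C,h=r.x[:3],r.x[3]
print("C",C,"h",h,"res",r.fun,"foot along",(foot-C[:2])@[np.cos(.2094),np.sin(.2094)])
out=[]
for n,x,y,w,hh in(("scene",165,105,80,75),("top",440,90,80,85)):
    k=5;im=cv2.resize(S[n]["img"][y:y+hh,x:x+w,::-1],None,fx=k,fy=k,interpolation=cv2.INTER_CUBIC);im=np.clip(255*(im/255.)**.6*1.1,0,255).astype(np.uint8)
    f=np.array([[0,33,h],[0,-33,h],[0,-33,-h],[0,33,-h]]);P=np.r_[f,f+[30,0,0]]
    U=((proj(n,C+P@A.T)-[x,y]+.5)*k).astype(int)
    for i in range(4):
        for a,b,c in((i,(i+1)%4,(0,0,255)),(i,i+4,(0,255,0))): cv2.line(im,tuple(map(int,U[a])),tuple(map(int,U[b])),c,1)
    out.append(cv2.copyMakeBorder(im,0,425-im.shape[0],0,0,0))
cv2.imwrite("pics/d.png",np.hstack(out))
E
python3 f3.py
```

```text
C [ 647.74 -250.9   296.36] h 21.67031433576861 res [ 1.72  0.39 -0.65 -0.33 -0.62 -0.16 -1.13] foot along 137.47403856677457
```

View pics/d.png

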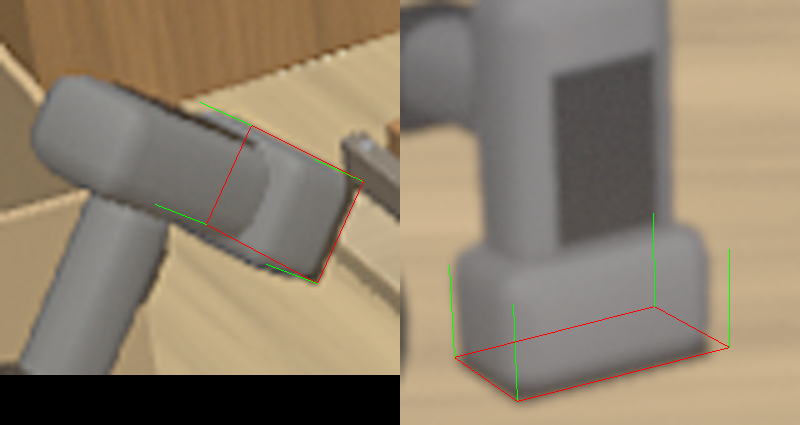

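The red box lies on the scanner's nose in both views (face corners near (235,141) and (229,161) in the scene), so the window pose is good. Next I'll check the sleeve fit in both views.

```bash
cat > f4.py <<'E'
from fit import *
q=(548.8,256.5,np.radians(2.7))
def draw(q,fn):
    A=axes(q[2],0);out=[]
    for n,x,y,w,hh,k in(("scene",380,300,100,110,4),("top",130,225,105,85,4)):
        im=cv2.resize(S[n]["img"][y:y+hh,x:x+w,::-1],None,fx=k,fy=k,interpolation=cv2.INTER_CUBIC);im=np.clip(255*(im/255.)**.6*1.1,0,255).astype(np.uint8)
        for (X,c) in (([[6,-75,110],[6,75,110],[-6,75,110],[-6,-75,110]],(0,0,255)),([[6,-37,71],[6,37,71],[6,37,29],[6,-37,29]],(0,255,0))):
            U=((proj(n,np.array(X)@A.T+[q[0],q[1],18])-[x,y]+.5)*k).astype(int)
            cv2.polylines(im,[U.reshape(-1,1,2).astype(np.int32)],True,c,1)
        out.append(cv2.copyMakeBorder(im,0,440-im.shape[0],0,0,0))
    o=np.hstack(out);cv2.imwrite(fn,o[:,:800])
if __name__=="__main__":
    draw(q,"pics/e.png")
E
python3 f4.py
```

```text
(no output)
```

View pics/e.png

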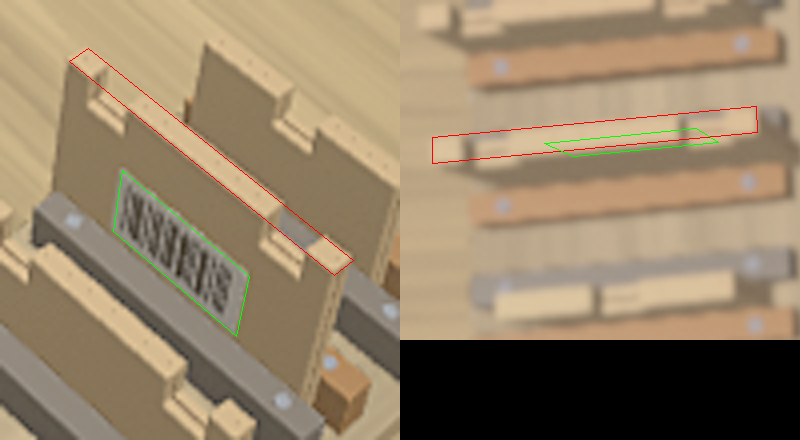

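```bash
cat > plan.py <<'E'
import numpy as np
from fit import axes
from rig import arm
np.set_printoptions(precision=1,suppress=True)
C=np.array([648,-249.5,296.5]);A=axes(*np.radians([12,40.5]));B=axes(np.radians(2.9),0)
O=np.array([548.8,256.5,18.])
def tool(M,s): y=s*M[:,0];z=-M[:,2];return np.c_[np.cross(y,z),y,z]
G=O+[0,0,110-31]            # TCP at grasp
def tcp(back=100,up=0): return C+A@[-back-6,0,29+up]
E
python3 - <<'E'
from plan import *
print("G",G,"target",tcp(),"label",C-100*A[:,0])
for s in(1,-1):
    T0,T1=tool(B,s),tool(A,s)
    for n,p,T in(("pre",G+[0,0,90],T0),("grasp",G,T0),("lift",G+[0,0,130],T0),("high",G+[0,0,220],T0),("far",tcp(180,60),T1),("back",tcp(180),T1),("target",tcp(),T1)):
        q=arm.solve_ik(p,T);print(s,n,p,None if q is None else np.array(q))
E
```

```text
G [548.8 256.5  97. ] target [ 550.7 -270.2  249.7] label [ 573.6 -265.3  231.6]
1 pre [548.8 256.5 187. ] [ 11.   35.9 -59.5  98.6  33.7  65.5 -55.7]
1 grasp [548.8 256.5  97. ] [ 13.7  47.9 -66.2 102.2  48.9  64.2 -66.5]
1 lift [548.8 256.5 227. ] [ 10.8  32.6 -58.8  96.4  29.7  68.2 -52.6]
1 high [548.8 256.5 317. ] [ 13.1  28.8 -62.6  90.   26.   77.2 -49.5]
1 far [ 453.1 -290.9  243.4] [ 62.7   9.  -19.  125.6 -58.   36.  102.1]
1 back [ 491.2 -282.8  197.8] [ 68.9  16.6 -31.9 125.2 -59.6  25.9 103.7]
1 target [ 550.7 -270.2  249.7] [ 56.1  13.6 -24.1 119.1 -52.5  28.7  88.7]
-1 pre [548.8 256.5 187. ] [ 15.1  40.5 -67.9  98.4  40.   69.4 119.6]
-1 grasp [548.8 256.5  97. ] [ 14.7  49.3 -68.3 102.2  50.6  65.7 112.4]
-1 lift [548.8 256.5 227. ] [ 15.3  37.1 -67.8  96.2  36.   71.8 122.5]
-1 high [548.8 256.5 317. ] [ 15.6  31.1 -67.7  89.8  29.2  78.8 127.9]
-1 far [ 453.1 -290.9  243.4] [ 50.4   8.1  -5.6 126.4 -60.7  37.7 -75.7]
-1 back [ 491.2 -282.8  197.8] [ 49.5  14.3  -9.8 126.4 -68.5  31.  -69.2]
-1 target [ 550.7 -270.2  249.7] [ 41.7  12.3  -7.7 120.  -58.7  31.5 -86.2]
```

Run:
```python
from plan import *
R=np.array(arm.read_eef_rot());u=np.array([155.7,-656.8])/675
q=arm.solve_ik([*(u*450),330],R);print(np.array(q))
arm.set_joints(q)
q=np.array(q);q[0]=-25;arm.set_joints(q)
print(arm.read_position(),np.array(arm.read_eef_rot()),arm.read_time_s())
T=tool(B,1)
for p in(G+[0,0,90],G,G+[0,0,150]): print(arm.solve_ik(p,T) and np.array(arm.solve_ik(p,T)))
```

```text
[ 68.7   0.6   0.  110.7  -0.   68.8  -7.9]
[430.6 130.6 330. ] [[-0.3  1.  -0. ]
 [ 1.   0.3 -0. ]
 [-0.  -0.  -1. ]] 3.4083Traceback (most recent call last):
  File "<stdin>", line 8, in <module>
ValueError: The truth value of an array with more than one element is ambiguous. Use a.any() or a.all()
```

Run:
```python
from plan import *
T=tool(B,1)
arm.reach(G+[0,0,90],T);arm.grip(50)
print(arm.read_joint_positions(),arm.read_position(),arm.read_finger_gap())
arm.move_linear(G,120);print(arm.read_position(),arm.read_force())
arm.grip(0);print("gap",arm.read_finger_gap(),arm.read_grasp_force(),arm.read_force(),arm.read_torque(),arm.read_time_s())
arm.move_linear(G+[0,0,10],40);print(arm.read_force())
arm.move_linear(G+[0,0,150],90);print(arm.read_force(),arm.read_finger_gap(),arm.read_joint_positions(),arm.read_time_s())
import cv2,pickle
for n in("scene","top"):
    s=arm.snapshot(n);pickle.dump(s,open(n+"1.pkl","wb"));cv2.imwrite(f"pics/{n}1.png",s["img"][:,:,::-1])
cv2.imwrite("pics/s1.png",cv2.imread("pics/scene1.png"))
```

```text
[-29.3  23.4  -2.1 101.4   1.   55.2 -29. ] [548.8 256.4 187.5] 49.77875239298781
[549.3 256.8  97.6] [-0.  -1.   0.2]
gap 11.151395148299313 59.09536583349109 [-1.7 -0.2  4.8] [-0.1  0.3  0. ] 6.075
[ 0.1 -0.  -0.7]
[ 0.2  0.2 -1.2] 11.148831484411916 [-29.4  20.1  -2.   97.9   0.8  62.  -28.7] 8.1833
```

View pics/scene1.png

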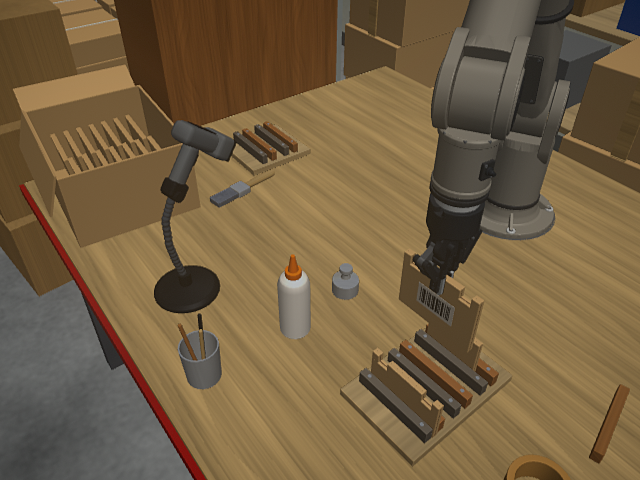

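Run:
```python
from plan import *
T=tool(B,1);T1=tool(A,1)
arm.move_linear([430,200,350],150,T)
q=np.array(arm.read_joint_positions());print(q)
q[0]=29;arm.set_joints(q);print(arm.read_position(),arm.read_time_s())
pre=tcp()-90*np.array([np.cos(.2094),np.sin(.2094),0])
for p in(pre,tcp()): print(p,np.array(arm.solve_ik(p,T1)))
```

```text
[-29.6   2.6  -3.  106.1   0.1  71.3 -29.7]
[ 395.7 -261.6  349.3] 11.25
[ 462.7 -288.9  249.7] [ 24.2   7.4  21.7 127.  -63.8  40.7 105.9]
[ 550.7 -270.2  249.7] [ 37.6  12.1  -3.1 120.2 -60.1  32.3  94.9]
```

Run:
```python
from plan import *
q=np.array(arm.read_joint_positions())
T1=tool(A,1);pre=tcp()-90*np.array([np.cos(.2094),np.sin(.2094),0]);pre[2]+=40
arm.move_linear([430,-260,350],100,tool(axes(np.radians(12),0),1));print(np.array(arm.read_joint_positions()),arm.read_time_s())
try: arm.move_linear(pre,60,T1)
except arm.MotionError as e: print(e)
print(np.array(arm.read_joint_positions()),arm.read_position(),arm.read_time_s(),np.array(arm.solve_ik(tcp(),T1)))
```

```text
[ 30.2   5.7  -6.7 102.7   0.7  71.6  35.3] 12.5833
[ 45.2   4.4  -1.2 123.2 -54.6  41.2  95.1] [ 462.9 -289.   290.1] 14.075 [ 39.8  12.2  -5.6 120.1 -59.4  31.8  94.3]
```

Good. I'll approach to 100 mm and check from the images.

Run:
```python
from plan import *
import cv2,pickle
T1=tool(A,1)
arm.move_linear(tcp(),60,T1);arm.hold(.5)
print(arm.read_position()-tcp(),(np.array(arm.read_eef_rot())-T1).round(3).tolist(),arm.read_time_s(),arm.read_finger_gap(),arm.read_force())
import geo
o=[]
for n,x,y,w,h in(("scene",150,105,200,180),("top",380,80,200,180)):
    s=arm.snapshot(n);pickle.dump(s,open(n+"2.pkl","wb"));im=s["img"][y:y+h,x:x+w,::-1]
    im=cv2.resize(im,None,fx=3,fy=3,interpolation=cv2.INTER_CUBIC);im=np.clip(255*(im/255.)**.6*1.1,0,255).astype(np.uint8)
    X=np.array([[0,-37,21],[0,37,21],[0,37,-21],[0,-37,-21]]);Y=np.array([[0,-75,60],[0,75,60],[0,75,-50],[0,-75,-50]])
    if n=="scene":
        for Z in(X,Y):
            U=((geo.proj(n,C-100*A[:,0]+Z@A.T)-[x,y]+.5)*3).astype(np.int32);cv2.polylines(im,[U.reshape(-1,1,2)],True,(0,0,255),1)
    cv2.imwrite(f"pics/{n}2.png",im)
```

```text
[-0. -0. -0.] [[0.0, 0.0, -0.0], [0.0, -0.0, -0.0], [-0.0, -0.0, -0.0]] 16.3667 10.926807202158548 [-0.   0.3 -0.9]
```

View pics/scene2.png

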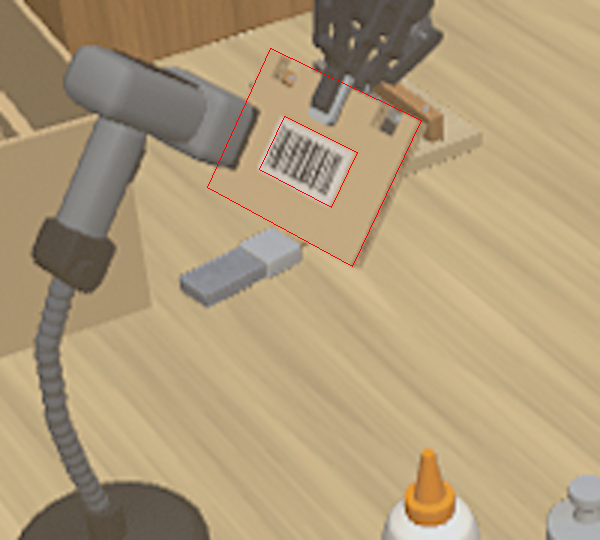

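```bash
python3 -c "
from rig import arm
arm.hold(.5);print(arm.read_finger_gap(),arm.read_time_s());print(arm.finish_job())"
```

```text
10.833438058295785 16.9667
the job is handed in; nothing more can be done
None
```

The job is handed in at 17.0 s: the gripper is holding the labelled sleeve steady, its label about 100 mm in front of the scanner window; in the last scene picture it lay within about 1 px of where I computed it should be. The window itself is hidden from both cameras, so its position and tilt (about 40.5°, uncertain by a couple of degrees) are estimated from the outline of the scanner's head, and I got no verdict on whether it reads.

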